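# Dry the painted fork foot: load the pad and dial the lamp up by clicks

### The job

Pick up the freshly painted fork foot by its paper-masked stem, without getting the fingers on the wet white paint, and stand it upright and wholly on the round pad in front of the drying lamp, letting go only once it stands there. Then roll the dimmer's knurled wheel towards the lamp, click by click, until the green pointer stands beside the orange rider, without ever going past it (too much heat blisters the paint), and take the fingers away. Leave the other things on the bench where they are.

Things in the scene. Friction and masses are not known exactly. Their poses are not given: they have to be found in the camera images.
- fork_foot: Loose motorcycle fork foot, 0.3 to 0.6 kg, standing upright; origin at the centre of its underside, z up along the stem. White wet-painted foot 58 mm tall (diameter 56 mm at the bottom, 46 mm above; a small lug sticks out 38 mm from the axis towards its own +x at 23 to 45 mm height), and above it a round paper-masked brown stem of diameter 28 mm from 58 to 140 mm height, the only place to hold it.
- fresh_paint: The wet white painted lower part of the fork foot (0 to 58 mm height), same origin and axes as the fork foot. The fingers must not touch it.
- stem_grip (a point): Point on the axis of the masked stem, 112 mm above the fork foot's underside (28 mm below the stem's top).
- station: Fixed drying station on a blue base plate 200 x 460 x 12 mm; origin at the centre of its underside on the bench, y along its length towards the lamp, x away from the robot at yaw 0. Grey lamp panel with amber tubes at the +y end (inner face y = +174 mm, 170 mm wide, top 240 mm high); pad centre at y = +65 mm; dimmer box (120 x 150 mm, centre y = -120 mm, top at 82 mm) at the -y end.
- pad (a point): Centre of the top of the dark round pad, diameter 104 mm, its top 18 mm above the bench. Same axes as the station. The foot (56 mm wide) is wholly on it when its axis is within 24 mm of this point.
- wheel_top (a point): Fixed point: top of the knurled rubber wheel at rest, middle of its 16 mm width, 98 mm above the bench; axes as the station. Wheel radius 30 mm, axle along station x; it stands 16 mm proud of the box on a sprung cradle that gives up to 7 mm (1.5 N per mm). To turn it up, press 3 to 5 mm down on it with a fingertip and stroke level towards station +y; lift to go back.
- dimmer (a joint): Turn of the dimmer wheel, rad: 0 at the lowest click, grows as its top moves towards the lamp (station +y). Clicks at every 0.4 rad (12 mm of rim), eight positions 0 to 2.8; it pulls itself into the nearest click when let go, and takes about 0.035 N m (1.2 N at the rim) to move. Starts in one of the three lowest clicks.
- pointer (a point): Tip of the green pointer on the dimmer box's top, linked to the wheel: it moves 14 mm per click towards station +y (35 mm per rad) along a black scale with eight white lines, one per click; it dips with the wheel when that is pressed. Axes as the station.
- rider_orange: Orange rider 18 x 10 x 8 mm clipped on the box top behind the scale, exactly beside one of the lines: the wanted setting. Origin under its centre; axes as the station. The pointer is set when it is level with the rider along station y. Two other settings are marked by a blue and a white rider of the same size.
- rider_blue: Blue rider, another paint's setting; to be ignored.
- rider_white: White rider, another paint's setting; to be ignored.
- tape_roll: Bystander: yellow roll of masking tape lying flat, diameter 100 mm, 25 mm high.
- spray_can: Bystander: red spray can, diameter 52 mm, 160 mm tall.
- bolt_jar: Bystander: glass jar, diameter 60 mm, 75 mm tall.
- spanner: Bystander: spanner lying on the bench.
- bare_foot: Bystander: bare aluminium fork foot without a stem, diameter 56 mm, 60 mm tall.
- paint_brush: Bystander: brush lying on the bench.
- paint_tin: Bystander: paint tin, diameter 90 mm, 100 mm tall.
Not all that is in view belongs to the job. What is shaped like the fork_foot but black, purple or yellow is not meant.

How it is judged (in metres and radians):
On the way, in this order (a step that is already met when the one before it is completed fails the run):
1. the fork foot stands released on the pad (horizontal distance between fork_foot and pad below 0.024 m and z of fork_foot in the frame of pad between -0.004 and 0.004 m and angle between fork_foot's own z axis and vertical below 0.08 rad and linear speed of fork_foot below 0.03 m/s and contact force between the fingers and fork_foot below 0.1 N), for 0.3 s.
2. the pointer rests beside the orange rider, wheel released (y of pointer in the frame of rider_orange between -0.005 and 0.005 m and velocity of joint dimmer between -0.1 and 0.1 rad/s and contact force between each of the arm, the fingers and station below 0.1 N), for 0.3 s.
At the end, for the whole second after the job is handed in: The fork foot stands upright (within 0.08 rad) and at rest on the pad, its axis within 24 mm of the pad's centre, and the pointer rests within 5 mm of the orange rider along the scale (one click is 14 mm), with nothing touched by the robot (all of step 1 and all of step 2).
It fails at once if the fingers touch the wet paint (contact force between the fingers and fresh_paint above 0.3 N).
It fails at once if the fork foot is let go more than 15 mm above the pad, or falls over (angle between fork_foot's own z axis and vertical above 0.5 rad or (z of fork_foot in the frame of pad above 0.015 m and contact force between the fingers and fork_foot below 0.05 N)).
It fails at once if the pointer goes more than 9 mm past the orange rider (y of pointer in the frame of rider_orange above 0.009 m).
It fails at once if another thing on the bench is moved by more than 30 mm (distance of any of tape_roll, spray_can, bolt_jar, spanner, bare_foot, paint_brush, paint_tin from where it was at the start of the episode above 0.03 m).
It also fails if it takes over 51 s, if anything falls off the work surface, if the arm or the gripper's body presses on something with over 40 N, if the wrist force passes 120 N, or if a joint passes its speed limit or range.

### The arm

A 6-joint arm with a two-finger parallel gripper is mounted at the origin on the work surface. World frame = base frame: x ahead of the robot, y to its left, z up, the work surface at z = 0. Lengths are in m, angles in degrees, forces in N, time in s.
With the tool pointing down it reaches from about 0.4 to 0.825 m from the base axis. Payload 7 kg.
Tool frame: the origin (TCP) lies on the centre line of the jaws, within the pads' length; the fingertips stand 11 mm ahead of it and the grasp point (between the pads) lies 8 mm behind it; z points along the fingers, y is the line along which they close (so a half turn about z gives the same grasp; the last joint's range is limited). The gripper opens to 88 mm and grips with 3 to 60 N. Pads are 19 mm wide; open, the fingers measure 130 mm over their backs; the gripper's body (78 mm by 193 mm) begins 47 mm behind the grasp point.
Start: joints at [-59.754, 20.546, 0.682, 0, -70.136, -16.507], TCP at [0.16, -0.656, 0.238] pointing down, gripper open.
Joint ranges: [-176.03, 176.03], [-82.01, 121.73], [-58.28, 71.71], [-173.87, 95.51], [-174.79, -0.11], [-173.66, 173.66]. Speed limits (degrees/s): [136.94, 136.94, 172.46, 180, 180, 180].

### API

Orientations are given as [roll, pitch, yaw] about the fixed x, y, z axes, in that order (R = Rz(yaw) Ry(pitch) Rx(roll)).
In Python, from plant import r, capture, camera_model, job gives the robot as it stands.
- The arm moves only by the tool drive_tool, never from a script. Its argument "increments" is a list that holds one entry, the list of rows, each a list of 5 numbers: the gripper's target within -1 to 1 (fully open at 1, half-way at 0, shut at -1), then the shift along the tool's x, y, z scaled (see below), then the turn about the tool's z scaled (see below). In form: [[[gripper, tx, ty, tz, roll], ...]]. A call has 1 to 5 rows; each row is the pose to reach, as a shift and turn from the pose commanded when the call began, along the tool's axes at that moment, turning the shorter way round; what a row does not reach only later rows make up. The controller multiplies each number of a shift by 120 mm and each number of a turn by 360 degrees. A row lasts 1/8 s, in which the tool goes at most 62.5 mm and 10.7 degrees, less where a joint would pass 70% of its speed; a pose out of reach is approached as far as the arm can. A call with a number of a shift or a turn outside -1 to 1 is refused whole. A call with a gripper value outside its range is refused whole. The fingers move at their own pace and stop on an object; "squeeze" is the grip in N (left out, the last holds). Time passes only in rows, so rows that repeat a pose let the fingers close. It gives the time, the measured TCP pose, the force, the opening and the grip force at its end, in the units of the state.
- r.get_state(): the state, without advancing time (a new reading comes with each control period).
- capture(name): name is "scene" or "side" or "wrist"; returns the picture (400x640x3 uint8, red, green, blue); there is no depth.
- camera_model(name): a dict with "camera_matrix" (3x3 intrinsics, pixels), "k1" (the pictures are not rectified: a ray, as slopes to the right and down, at radius r is drawn at 1 + k1 r^2 times it, then the intrinsics apply), "rvec" (rotation vector, rad) and "tvec" (3), from world to camera coordinates, as OpenCV has them. Camera axes: x right, y down, z forward; pixel columns grow to the right and rows downward; lengths in m; the calibration is good to about 2 mm. A picture is of the moment at which its call begins: read the wrist's pose just before it. camera_model takes no time and is no camera call; for the wrist camera it gives the pose at the moment of the call.
- job.close_job(): hands the job in; it is judged then, once.
The state is a dict: "time_s": time; "joints": joint angles; "qd": joint speeds; "joint_torque": joint torques, N m; "tcp_pos": TCP position; "eef_rot": TCP orientation; "contact_force": force on the tool from outside, world axes, zero at the start; "moment": the same for the moment, N m; "gripper_width": finger opening in m; "gripper_force": force on a finger pad.
Only numpy, scipy, OpenCV 4.12 (cv2) and the standard library are available. Lean on these libraries where they do the work, as an engineer would, in place of code of your own. Each camera call takes 0.05 s, during which the arm holds its last target. There are 200 camera calls.

## Working session

There is one attempt and no reset: what is moved stays moved. The work goes in short steps, Python scripts to look and compute and a tool call to move; the robot and the scene stay as the last step left them, time stands still between calls to the robot, and variables do not carry over. Pictures are saved under pics/ and viewed, at most 10 in all, crops included, and the job is handed in when it is done.

Besides the shell and the picture viewer there is one more tool, called after "Emit:" as name(argument=value, ...), one argument or row to a line, values as JSON. drive_tool: Moves the arm, as the interface text tells. Its arguments: {"type":"object","properties":{"increments":{"type":"array"},"squeeze":{"type":"number"}},"required":["increments"]}

```bash
mkdir -p pics; ls; python3 - <<'E'
from plant import r,capture,camera_model,job
import cv2,numpy as np
for n in("scene","side"):
    cv2.imwrite(f"pics/{n}0.png",cv2.cvtColor(capture(n),cv2.COLOR_RGB2BGR)); 
    m=camera_model(n);R=cv2.Rodrigues(np.array(m["rvec"],float))[0];print(n,m["camera_matrix"],m["k1"],(-R.T@np.array(m["tvec"]).ravel()).round(3),R[2].round(2))
s=r.get_state();print(s)
E
```

```text
pics
scene [[425.81174666   0.         320.04480786]
 [  0.         425.81174666 198.827742  ]
 [  0.           0.           1.        ]] -0.05394820504291615 [ 1.112 -0.841  1.172] [-0.37  0.55 -0.75]
side [[382.32842321   0.         316.77132395]
 [  0.         382.32842321 198.63346572]
 [  0.           0.           1.        ]] -0.029908187818785837 [0.281 0.768 1.079] [ 0.21 -0.61 -0.76]
{'time_s': 0.1, 'joints': array([-5.97541101e+01,  2.05888276e+01,  6.39052819e-01, -1.72181639e-02,
       -7.01366598e+01, -1.65073091e+01]), 'qd': array([ 0.03648477, -0.06957956,  0.11318242,  0.10725166, -0.03830342,
        0.00711854]), 'joint_torque': array([-2.74757695e-03, -5.84161520e+01,  2.93754190e+01,  7.01547280e+00,
        1.02704132e-02, -4.58959062e-05]), 'tcp_pos': array([ 0.16018238, -0.65528172,  0.23670134]), 'eef_rot': array([ 1.79912528e+02, -9.04168722e-03, -1.66267275e+02]), 'contact_force': array([-0.04422592,  0.02236554, -0.504123  ]), 'moment': array([-0.00056581,  0.04220696,  0.00988478]), 'gripper_force': 0.0, 'gripper_width': 0.08731843799110706}
```

View pics/scene0.png

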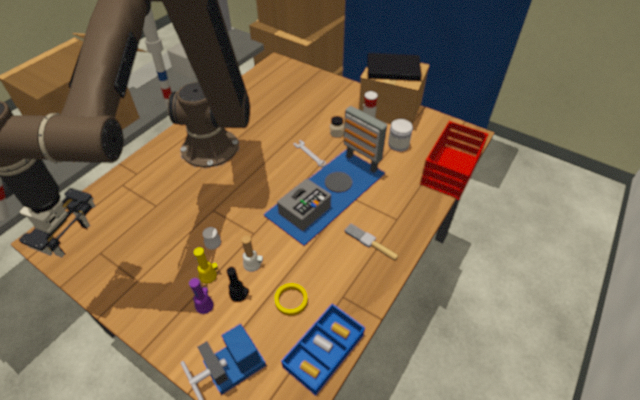

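View pics/side0.png

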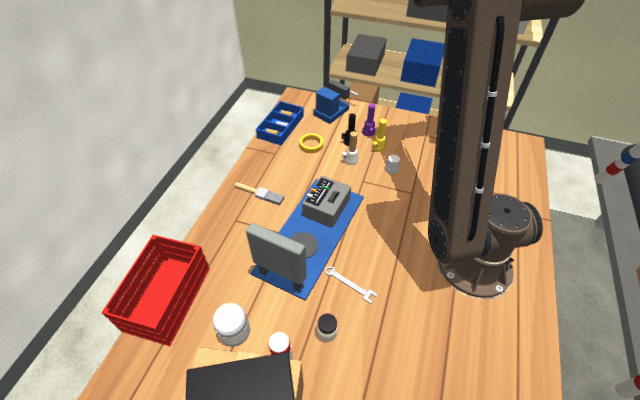

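The scene view shows the candidates: white foot with brown stem at (251,258), yellow (205,265), purple (202,297), black (237,285) and the bare foot (211,238). In the side view they are at (350,150), (380,137), (370,120), (351,130) and (393,164). By the description I choose the white one with the brown stem, and check it in a close crop along with the station.

```bash
python3 - <<'E'
import cv2,numpy as np
a=cv2.imread("pics/scene0.png");b=cv2.imread("pics/side0.png")
f=lambda i,x,y,w,h,W,H:cv2.resize(i[y:y+h,x:x+w],(W,H),interpolation=cv2.INTER_CUBIC)
# tiles 400x300, scale 5 (80x60) / 
t=np.vstack([np.hstack([f(a,180,225,100,75,400,300),f(a,260,165,100,75,400,300)]),np.hstack([f(b,310,105,100,75,400,300),f(b,275,165,100,75,400,300)])])
cv2.imwrite("pics/m1.png",t)
E
```

```text
(no output)
```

View pics/m1.png

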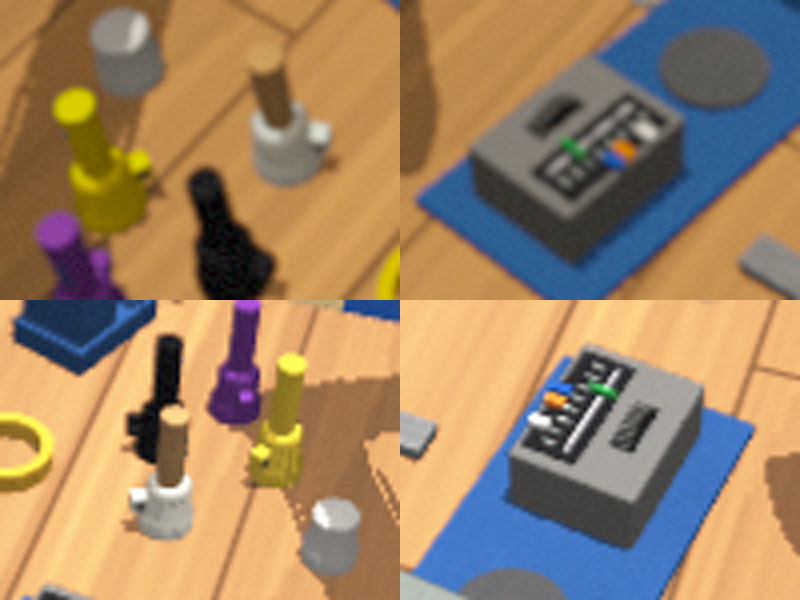

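The crop confirms the white foot with brown stem: its stem top is at about scene (246.6,237.9) and side (353.1,132.9). On the dimmer, the green pointer is at scene (302.9,201.9) and the orange rider at (316.1,202.1), roughly three lines further towards the lamp, between blue and white. Next I triangulate and fit the station pose.

```bash
cat > h.py <<'E'
import cv2,numpy as np
from scipy.optimize import least_squares
from plant import r,capture,camera_model,job
def proj(m,P):
    R=cv2.Rodrigues(np.array(m["rvec"],float))[0];c=np.atleast_2d(P)@R.T+np.array(m["tvec"]).ravel()
    s=c[:,:2]/c[:,2:];s=s*(1+m["k1"]*(s**2).sum(1,keepdims=True));K=np.array(m["camera_matrix"])
    return s@K[:2,:2].T+K[:2,2]
def ray(m,u):
    K=np.array(m["camera_matrix"]);d=(np.array(u)-K[:2,2])/K[0,0];s=d.copy()
    for _ in range(20): s=d/(1+m["k1"]*(s@s))
    R=cv2.Rodrigues(np.array(m["rvec"],float))[0];return -R.T@np.array(m["tvec"]).ravel(),R.T@np.r_[s,1]
def atz(m,u,z): o,d=ray(m,u);return o+d*(z-o[2])/d[2]
def tri(ms,us): return least_squares(lambda p:np.concatenate([proj(m,p)[0]-u for m,u in zip(ms,us)]),[.5,-.1,.1])
def stn(p,P): # station->world
    c,s=np.cos(p[2]),np.sin(p[2]);P=np.atleast_2d(P);return np.c_[p[0]+c*P[:,0]-s*P[:,1],p[1]+s*P[:,0]+c*P[:,1],P[:,2]]
E
cat > m.py <<'E'
from h import *
A=camera_model("scene");B=camera_model("side")
t=lambda x,y,ox,oy:np.array([ox+(x+.5)/4-.5,oy+(y+.5)/4-.5])
s1=lambda x,y:t(x-400,y,260,165);s2=lambda x,y:t(x-400,y-300,275,165);f1=lambda x,y:t(x,y,180,225);f2=lambda x,y:t(x,y-300,310,105)
for n,a,b in(("stemtop",f1(267,52),f2(173,412)),("orange",s1(625,149),s2(555,400)),("green",s1(572,148),s2(603,389)),("wheel",s1(556,113),s2(634,428)),("lug",f1(320,134),f2(137,499))):
    q=tri((A,B),(a,b));print(n,q.x.round(4),"res",q.fun.round(1))
print("footz.03",atz(A,f1(287,150),.03).round(3),atz(B,f2(165,510),.03).round(3))
P=np.array([[-60,-195,82],[-60,-45,82],[60,-45,82],[60,-195,82],[-100,-230,12],[0,65,18]])/1e3
U=np.array([s1(472,150),s1(598,57),s1(684,123),s1(570,213),s1(418,200),s1(714,68)])
P2=np.array([[60,-195,82],[-60,-195,82],[-60,-45,82],[60,-45,82]])/1e3
U2=np.array([s2(583,347),s2(703,387),s2(633,500),s2(510,458)])
q=least_squares(lambda p:np.r_[(proj(A,stn(p,P))-U).ravel(),(proj(B,stn(p,P2))-U2).ravel()],[.6,.1,0],loss="soft_l1")
p=q.x;print("station",p[:2].round(4),np.degrees(p[2]),"\n",(proj(A,stn(p,P))-U).round(1).tolist(),(proj(B,stn(p,P2))-U2).round(1).tolist())
print("pad",stn(p,[0,.065,.018]))
np.save("st.npy",p)
def inv(w): c,s=np.cos(p[2]),np.sin(p[2]);d=w[:2]-p[:2];return np.r_[c*d[0]+s*d[1],-s*d[0]+c*d[1],w[2]].round(4)
for n,a,b in(("orange",s1(625,149),s2(555,400)),("green",s1(572,148),s2(603,389)),("wheel",s1(556,113),s2(634,428))):
    print(n,inv(tri((A,B),(a,b)).x))
E
python3 m.py
```

```text
stemtop [ 0.5102 -0.3389  0.1443] res [ 0.2  0.1  0.3 -0.1]
orange [ 0.5754 -0.0665  0.0874] res [ 0.1  0.   0.1 -0. ]
green [ 0.5389 -0.0911  0.0889] res [ 0.2  0.   0.2 -0.1]
wheel [ 0.5013 -0.0618  0.0829] res [ 0.3  0.1  0.3 -0.1]
lug [ 0.5352 -0.3251  0.0378] res [ 0.3  0.1  0.4 -0.1]
footz.03 [ 0.518 -0.348  0.03 ] [ 0.508 -0.326  0.03 ]
station [0.5452 0.0518] -7.713818601456758 
 [[-0.9, -1.0], [-2.5, -1.6], [1.6, -1.6], [0.4, 1.4], [-0.9, -0.5], [0.5, -0.6]] [[-0.3, -2.2], [0.2, -1.3], [-0.1, 0.5], [-1.4, -1.4]]
pad [[0.55394268 0.11623494 0.018     ]]
orange [ 0.0458 -0.1132  0.0874]
green [ 0.0129 -0.1425  0.0889]
wheel [-0.0283 -0.1185  0.0829]
```

```bash
cat >> m.py <<'E'
print()
for n,a,b in(("yellow",f1(75,102),f2(292,363)),("black",f1(203,175),f2(168,341)),("bare",f1(122,28),f2(336,515)),("purple",f1(57,230),f2(245,305))):
    q=tri((A,B),(a,b));print(n,q.x.round(3),"res",q.fun.round(1))
E
python3 m.py | tail -4
```

```text
yellow [ 0.42  -0.451  0.141] res [ 0.2  0.1  0.2 -0.1]
black [ 0.542 -0.446  0.143] res [ 0.5  0.2  0.7 -0.2]
bare [ 0.343 -0.344  0.057] res [ 0.1  0.   0.1 -0. ]
purple [ 0.484 -0.535  0.138] res [ 0.5  0.2  0.7 -0.3]
```

Emit:
drive_tool(
  increments=[
    [[1,-0.5,0.27,0,-0.03],[1,-1,0.54,0,-0.06],[1,-1,0.54,0,-0.08]],
  ],
)

```text
time_s: 0.48
tcp_pos: [0.2637, -0.5619, 0.2375]
eef_rot: [180.0, 0.0, -137.0]
contact_force: [-1.0, 0.2, -0.4]
gripper_width: 0.0877
gripper_force: 0.0
```

```bash
cat >> h.py <<'E'
def go(x,y,z,yaw):
    s=r.get_state();R=cv2.Rodrigues(np.zeros(3))[0];from scipy.spatial.transform import Rotation as Q
    R=Q.from_euler("xyz",s["eef_rot"],degrees=True).as_matrix();d=R.T@(np.array([x,y,z])-s["tcp_pos"])
    print("t",round(s["time_s"],2),"tcp",s["tcp_pos"].round(4),s["eef_rot"].round(1),"F",s["contact_force"].round(1),"w",round(s["gripper_width"],4),"units",(d/.12).round(3),"turn",round(-((yaw-s["eef_rot"][2]+180)%360-180)/360,4))
E
python3 -c "
from h import *;go(.51,-.339,.237,-97.7)"
```

```text
t 0.47 tcp [ 0.2637 -0.5619  0.2375] [ 180.    0. -137.] F [-1.   0.2 -0.4] w 0.0877 units [-2.768 -0.041  0.006] turn -0.1092
```

Emit:
drive_tool(
  increments=[
    [[1,-0.5,0,0,-0.03],[1,-1,-0.01,0,-0.055],[1,-1,-0.01,0,-0.055]],
  ],
)

```text
time_s: 0.85
tcp_pos: [0.3533, -0.4815, 0.2374]
eef_rot: [-180.0, 0.0, -117.3]
contact_force: [0.1, -0.7, 0.5]
gripper_width: 0.0877
gripper_force: 0.0
```

```bash
python3 -c "
from h import *;go(.51,-.339,.237,-97.7)"
```

```text
t 0.85 tcp [ 0.3533 -0.4815  0.2374] [-180.     0.  -117.3] F [ 0.1 -0.7  0.5] w 0.0877 units [-1.654 -0.616  0.004] turn -0.0544
```

Emit:
drive_tool(
  increments=[
    [[1,-0.5,-0.18,0,-0.03],[1,-0.9,-0.34,0,-0.054],[1,-0.9,-0.34,0,-0.054],[1,-0.9,-0.34,0,-0.054]],
  ],
)

```text
time_s: 1.35
tcp_pos: [0.4366, -0.4074, 0.2372]
eef_rot: [180.0, 0.0, -98.3]
contact_force: [-0.5, 0.3, 0.3]
gripper_width: 0.0873
gripper_force: 0.0
```

```bash
python3 -c "
from h import *;go(.51,-.339,.237,-97.7)
m=camera_model('wrist');print(m);print(ray(m,[320,200]));print(proj(m,[[.51,-.339,.14],[.51,-.339,.0]]))
cv2.imwrite('pics/w1.png',capture('wrist')[:,:,::-1])"
```

```text
t 1.35 tcp [ 0.4366 -0.4074  0.2372] [180.    0.  -98.3] F [-0.5  0.3  0.3] w 0.0873 units [-0.652 -0.524  0.001] turn -0.0016
{'camera_matrix': array([[299.29236947,   0.        , 321.62063104],
       [  0.        , 299.29236947, 207.45090442],
       [  0.        ,   0.        ,   1.        ]]), 'k1': -0.011938670218258816, 'rvec': array([-0.22136459, -3.07969959, -0.45472224]), 'tvec': array([0.48938713, 0.29032299, 0.48819991])}
(array([ 0.42456317, -0.48469874,  0.38332701]), array([ 0.04298515,  0.26169165, -0.96453038]))
[[253.07578494 292.79004794]
 [275.27932071 235.7415916 ]]
```

View pics/w1.png

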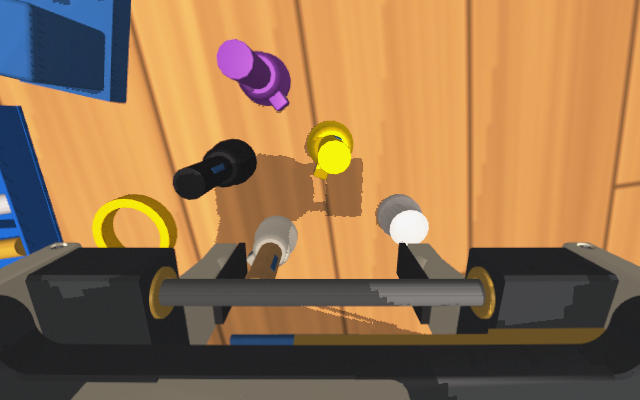

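The wrist view shows the white foot at (275,238), with its brown stem running down to (262,265) between the jaws. That is within a few pixels of the prediction (275,236) and (253,293). Yellow, black and purple stand clear.

Emit:
drive_tool(
  increments=[
    [[1,-0.35,-0.27,0,0],[1,-0.65,-0.52,0,0],[1,-0.65,-0.52,0.3,0],[1,-0.65,-0.52,0.3,0]],
  ],
)

```text
time_s: 1.9
tcp_pos: [0.5076, -0.339, 0.199]
eef_rot: [179.7, 0.1, -98.3]
contact_force: [0.1, -0.4, 0.0]
gripper_width: 0.0873
gripper_force: 0.0
```

```bash
python3 -c "
from h import *;go(.51,-.339,.104,-97.7)
m=camera_model('wrist');print(proj(m,[[.51,-.339,.14],[.51,-.339,.058],[.51,-.339,.0]]))
cv2.imwrite('pics/w2.png',capture('wrist')[:,:,::-1])"
```

```text
t 1.9 tcp [ 0.5076 -0.339   0.199 ] [ 1.797e+02  1.000e-01 -9.830e+01] F [ 0.1 -0.4  0. ] w 0.0873 units [-0.001 -0.024  0.791] turn -0.0018
[[316.81527749 229.07843159]
 [317.67376281 199.43406109]
 [318.05077566 186.42610578]]
```

View pics/w2.png

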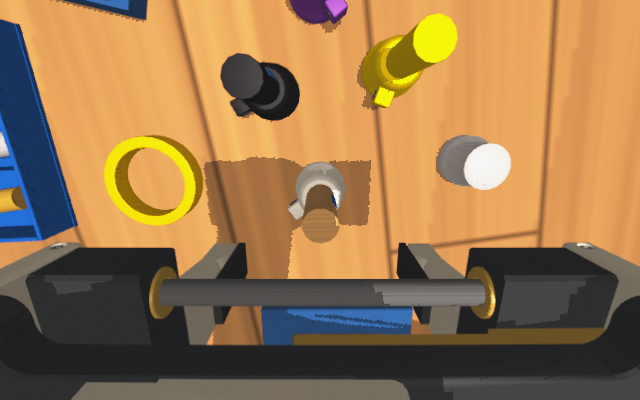

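The stem top is at (320,226) against a predicted (317,229), so it sits about 2 mm off, centred between the jaws. Going down.

Emit:
drive_tool(
  increments=[
    [[1,0.01,0,0.3,0],[1,0.01,0,0.6,0],[1,0.01,0,0.78,0],[1,0.01,0,0.78,0],[1,0.01,0,0.78,0]],
  ],
)

```text
time_s: 2.58
tcp_pos: [0.5104, -0.3413, 0.1099]
eef_rot: [-179.9, -0.1, -98.3]
contact_force: [0.1, -0.0, 0.5]
gripper_width: 0.088
gripper_force: 0.0
```

Emit:
drive_tool(
  increments=[
    [[-1,0,0,0,0],[-1,0,0,0,0],[-1,0,0,0,0],[-1,0,0,0,0],[-1,0,0,0,0]],
  ],
  squeeze=30,
)

```text
time_s: 3.2
tcp_pos: [0.5097, -0.3401, 0.1079]
eef_rot: [180.0, 0.0, -98.2]
contact_force: [0.1, -0.4, -0.6]
gripper_width: 0.0431
gripper_force: 0.0
```

Emit:
drive_tool(
  increments=[
    [[-1,0,0,0,0],[-1,0,0,0,0],[-1,0,0,0,0]],
  ],
)

```text
time_s: 3.58
tcp_pos: [0.5095, -0.3401, 0.1078]
eef_rot: [180.0, 0.0, -98.2]
contact_force: [-1.1, 0.5, -0.9]
gripper_width: 0.0277
gripper_force: 30.0
```

Emit:
drive_tool(
  increments=[
    [[-1,0,0,-0.2,0],[-1,0,0,-0.6,0],[-1,0,0,-1,0],[-1,0,0,-1,0]],
  ],
)

```text
time_s: 4.08
tcp_pos: [0.5116, -0.341, 0.232]
eef_rot: [-179.6, -0.1, -98.2]
contact_force: [0.5, -0.1, -3.4]
gripper_width: 0.0276
gripper_force: 30.0
```

```bash
python3 -c "
from h import *;go(.554,.116,.25,-97.7)"
```

```text
t 4.08 tcp [ 0.5116 -0.341   0.232 ] [-1.796e+02 -1.000e-01 -9.820e+01] F [ 0.5 -0.1 -3.4] w 0.0276 units [-3.82   0.192 -0.157] turn -0.0014
```

Emit:
drive_tool(
  increments=[
    [[-1,-0.3,0.02,-0.15,0],[-1,-0.65,0.04,-0.15,0],[-1,-1,0.05,-0.15,0]],
  ],
)

```text
time_s: 4.45
tcp_pos: [0.52, -0.2191, 0.2444]
eef_rot: [179.9, 0.0, -98.3]
contact_force: [2.5, -0.4, -3.8]
gripper_width: 0.0278
gripper_force: 30.0
```

Emit:
drive_tool(
  increments=[
    [[-1,-0.4,0.02,0,0],[-1,-0.8,0.04,0,0],[-1,-1,0.05,0,0]],
  ],
)

```text
time_s: 4.82
tcp_pos: [0.5313, -0.0986, 0.2443]
eef_rot: [179.9, 0.0, -98.1]
contact_force: [-0.2, -0.5, -4.2]
gripper_width: 0.0278
gripper_force: 30.0
```

Emit:
drive_tool(
  increments=[
    [[-1,-0.4,0.02,0,0],[-1,-0.8,0.04,0,0],[-1,-1,0.05,0,0],[-1,-1,0.05,0,0],[-1,-1,0.05,0,0]],
  ],
)

```text
time_s: 5.45
tcp_pos: [0.5427, 0.0184, 0.2448]
eef_rot: [179.9, -0.0, -98.2]
contact_force: [-0.3, 0.2, -4.1]
gripper_width: 0.0279
gripper_force: 30.0
```

```bash
python3 - <<'E'
from h import *;go(.554,.116,.25,-97.7)
m=camera_model('wrist');p=np.load('st.npy')
P=np.array([[0,.065,.018],[-.028,-.1185,.098],[.046,-.113,.086],[.013,-.1425,.09],[-.06,-.195,.082],[-.06,-.045,.082],[.06,-.045,.082],[.06,-.195,.082]]);print(proj(m,stn(p,P)).round(0))
cv2.imwrite('pics/w3.png',capture('wrist')[:,:,::-1])
E
```

```text
t 5.45 tcp [0.5427 0.0184 0.2448] [179.9  -0.  -98.2] F [-0.3  0.2 -4.1] w 0.0279 units [-0.818  0.023 -0.044] turn -0.0014
[[323. 253.]
 [352. 109.]
 [275. 116.]
 [308.  83.]
 [387.  22.]
 [379. 183.]
 [265. 184.]
 [256.  23.]]
```

View pics/w3.png

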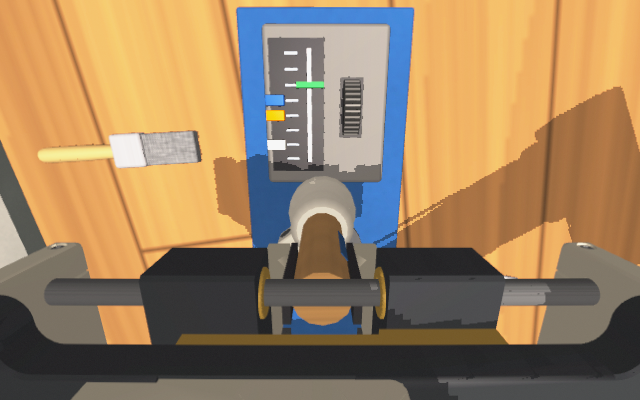

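The dimmer is clear here. The eight lines are at v = 53, 69, 85, 100, 115, 130, 145 and 158. The green pointer (310,85) is on the third, and orange (275,115) is beside the fifth, so exactly two clicks are needed; blue is at v=100 and white at v=145. The wheel (351,107) and box corners match the fitted station within a few pixels. Now over the pad and down.

Emit:
drive_tool(
  increments=[
    [[-1,-0.3,0.01,0,0],[-1,-0.6,0.02,0,0],[-1,-0.82,0.02,0,0],[-1,-0.82,0.02,0.3,0],[-1,-0.82,0.02,0.6,0]],
  ],
)

```text
time_s: 6.12
tcp_pos: [0.5551, 0.1159, 0.1731]
eef_rot: [-180.0, 0.0, -98.3]
contact_force: [-0.2, -0.4, -4.1]
gripper_width: 0.0274
gripper_force: 30.0
```

Emit:
drive_tool(
  increments=[
    [[-1,0,0,0.1,0],[-1,0,0,0.2,0],[-1,0,0,0.27,0],[-1,0,0,0.3,0],[-1,0,0,0.3,0]],
  ],
)

```text
time_s: 6.75
tcp_pos: [0.5553, 0.1165, 0.1383]
eef_rot: [-180.0, 0.0, -98.2]
contact_force: [0.8, 0.4, -5.0]
gripper_width: 0.0274
gripper_force: 30.0
```

```bash
python3 - <<'E'
from h import *;go(.554,.116,.1258,-97.7)
E
```

```text
t 6.75 tcp [0.5553 0.1165 0.1383] [-180.     0.   -98.2] F [ 0.8  0.4 -5. ] w 0.0274 units [0.006 0.01  0.104] turn -0.0014
```

Emit:
drive_tool(
  increments=[
    [[-1,0,0,0.04,0],[-1,0,0,0.08,0],[-1,0,0,0.09,0],[-1,0,0,0.09,0],[-1,0,0,0.09,0]],
  ],
)

```text
time_s: 7.38
tcp_pos: [0.5552, 0.1165, 0.1273]
eef_rot: [-180.0, 0.0, -98.2]
contact_force: [-0.1, 0.0, -3.6]
gripper_width: 0.028
gripper_force: 30.0
```

Emit:
drive_tool(
  increments=[
    [[-1,0,0,0.007,0],[-1,0,0,0.012,0],[-1,0,0,0.012,0],[-1,0,0,0.012,0]],
  ],
)

```text
time_s: 7.88
tcp_pos: [0.5552, 0.1165, 0.1261]
eef_rot: [-180.0, 0.0, -98.2]
contact_force: [-1.3, -1.0, 1.5]
gripper_width: 0.028
gripper_force: 30.0
```

It has touched down: the force went from -4 to +1.5 N at the expected height. Opening.

Emit:
drive_tool(
  increments=[
    [[-0.1,0,0,0,0],[-0.1,0,0,0,0],[0.3,0,0,0,0],[0.3,0,0,0,0],[0.3,0,0,0,0]],
  ],
)

```text
time_s: 8.5
tcp_pos: [0.5551, 0.1164, 0.1257]
eef_rot: [-180.0, -0.0, -98.2]
contact_force: [0.3, -0.1, -0.5]
gripper_width: 0.0562
gripper_force: 0.0
```

Emit:
drive_tool(
  increments=[
    [[0.6,0,0,0,0],[0.6,0,0,0,0],[0.6,0,0,0,0],[0.6,0,0,-0.4,0],[0.6,0,0,-0.9,0]],
  ],
)

```text
time_s: 9.12
tcp_pos: [0.5543, 0.116, 0.2338]
eef_rot: [179.8, -0.1, -98.2]
contact_force: [2.7, 0.7, -0.3]
gripper_width: 0.07
gripper_force: 0.0
```

```bash
python3 - <<'E'
from h import *
A=camera_model("scene");B=camera_model("side");p=np.load('st.npy')
a=capture('scene');b=capture('side')
f=lambda i,x,y:cv2.resize(i[y:y+75,x:x+100],(400,300),interpolation=cv2.INTER_CUBIC)
cv2.imwrite('pics/m2.png',np.hstack([f(a,290,130),f(b,255,190)])[:,:,::-1])
P=stn(p,[[0,.065,.018],[0,.065,.158]])
print((proj(A,P)-[290,130])*4,((proj(B,P)-[255,190])*4+[400,0]))
go(.5,-.06,.25,172.3)
E
```

```text
[[194.62404688 203.93407115]
 [199.37136116  93.39815927]] [[587.29334684 216.69652332]
 [581.53006774 113.71083627]]
t 9.22 tcp [0.5584 0.1174 0.241 ] [-179.4    0.3  -98.2] F [-0.   0.5 -0.2] w 0.0703 units [ 1.532  0.271 -0.086] turn 0.2487
```

View pics/m2.png

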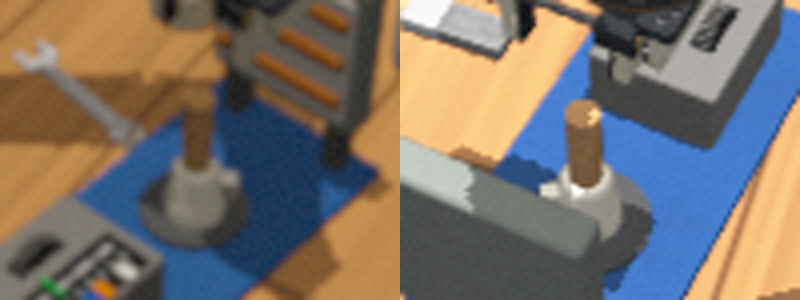

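The foot stands upright in the middle of the pad, clear of the gripper: its base is at (193,215) in the scene tile, with the pad ring visible around it. The pointer and riders are unchanged. Next I close the fingers and turn the tool on the way to the wheel.

Emit:
drive_tool(
  increments=[
    [[0,0.3,0.05,0,0.028],[-1,0.6,0.1,0,0.056],[-1,0.8,0.15,0,0.084],[-1,0.8,0.15,0,0.112],[-1,0.8,0.15,0,0.125]],
  ],
)

```text
time_s: 9.85
tcp_pos: [0.5234, 0.0235, 0.2339]
eef_rot: [-180.0, 0.0, -143.5]
contact_force: [0.1, -0.1, -0.6]
gripper_width: 0.0256
gripper_force: 0.0
```

Emit:
drive_tool(
  increments=[
    [[-1,0,0,0,0.028],[-1,0,0,0,0.056],[-1,0,0,0,0.084],[-1,0,0,0,0.112],[-1,0,0,0,0.125]],
  ],
)

```text
time_s: 10.48
tcp_pos: [0.5235, 0.024, 0.2337]
eef_rot: [180.0, 0.0, 171.5]
contact_force: [-0.4, 0.5, -0.9]
gripper_width: 0.0005
gripper_force: 0.0
```

```bash
python3 - <<'E'
from h import *
p=np.load('st.npy')
for dy in(-.006,.006):
    w=stn(p,[[-.028,-.1195+dy,.098]])[0];print(w);go(w[0],w[1],.14,172.3)
m=camera_model('wrist');print(proj(m,stn(p,[[-.028,-.1195,.098]])))
E
```

```text
[ 0.50062616 -0.06878289  0.098     ]
t 10.47 tcp [0.5235 0.024  0.2337] [180.    0.  171.5] F [-0.4  0.5 -0.9] w 0.0005 units [ 0.075 -0.793  0.781] turn -0.0021
[ 0.50223686 -0.05689148  0.098     ]
t 10.47 tcp [0.5235 0.024  0.2337] [180.    0.  171.5] F [-0.4  0.5 -0.9] w 0.0005 units [ 0.076 -0.693  0.781] turn -0.0021
[[229.59059061 192.41391124]]
```

Emit:
drive_tool(
  increments=[
    [[-1,0.03,-0.4,0.2,-0.002],[-1,0.075,-0.79,0.4,-0.002],[-1,0.075,-0.79,0.7,-0.002],[-1,0.075,-0.79,0.85,-0.002],[-1,0.075,-0.79,0.85,-0.002]],
  ],
)

```text
time_s: 11.1
tcp_pos: [0.5001, -0.0689, 0.1306]
eef_rot: [-179.9, -0.2, 172.5]
contact_force: [0.7, -0.3, 0.7]
gripper_width: 0.0003
gripper_force: 0.0
```

```bash
python3 - <<'E'
from h import *
go(.5006,-.0688,.112,172.3)
p=np.load('st.npy');m=camera_model('wrist');print(proj(m,stn(p,[[-.028,-.1195,.098],[.013,-.1425,.09]])))
cv2.imwrite('pics/w4.png',capture('wrist')[:,:,::-1])
E
```

```text
t 11.1 tcp [ 0.5001 -0.0689  0.1306] [-179.9   -0.2  172.5] F [ 0.7 -0.3  0.7] w 0.0003 units [-0.005  0.002  0.155] turn 0.0005
[[331.05551785 245.25029836]
 [297.73118384 293.46179225]]
```

View pics/w4.png

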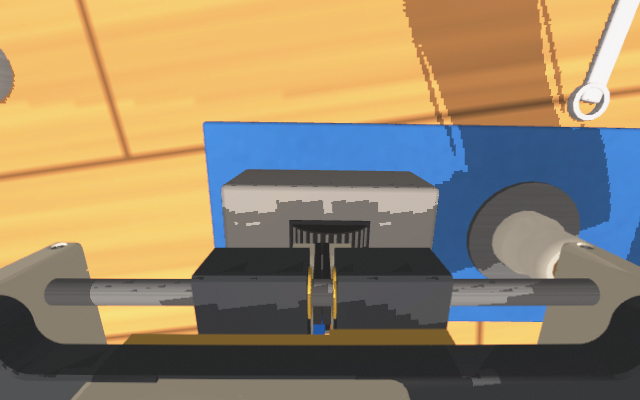

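The wheel spans u = 290–369 (centre 330, predicted 331), and the fingers sit about 6 mm on its far-from-lamp side. Pressing down with force watched.

Emit:
drive_tool(
  increments=[
    [[-1,0,0,0.1,0],[-1,0,0,0.15,0],[-1,0,0,0.18,0],[-1,0,0,0.2,0],[-1,0,0,0.2,0]],
  ],
)

```text
time_s: 11.78
tcp_pos: [0.5011, -0.0686, 0.1079]
eef_rot: [-180.0, 0.0, 172.5]
contact_force: [-2.3, -0.4, 3.9]
gripper_width: 0.0003
gripper_force: 1.5
```

Emit:
drive_tool(
  increments=[
    [[-1,0,0,0.01,0],[-1,0,0,0.01,0]],
  ],
)

```text
time_s: 12.02
tcp_pos: [0.5011, -0.0686, 0.1068]
eef_rot: [180.0, 0.0, 172.5]
contact_force: [-1.8, 1.6, 5.2]
gripper_width: 0.0001
gripper_force: 2.3
```

Emit:
drive_tool(
  increments=[
    [[-1,0,0,0.007,0],[-1,0,0.03,0.007,0],[-1,0,0.06,0.007,0],[-1,0,0.09,0.007,0],[-1,0,0.1,0.007,0]],
  ],
)

```text
time_s: 12.65
tcp_pos: [0.5029, -0.0564, 0.106]
eef_rot: [180.0, 0.0, 172.5]
contact_force: [-2.2, 1.1, 4.7]
gripper_width: 0.0002
gripper_force: 2.6
```

Emit:
drive_tool(
  increments=[
    [[-1,0,0.005,0,0],[-1,0,0,-0.1,0],[-1,0,0,-0.3,0],[-1,0,-0.1,-0.3,0],[-1,0,-0.1,-0.3,0]],
  ],
)

```text
time_s: 13.28
tcp_pos: [0.5007, -0.0691, 0.1417]
eef_rot: [180.0, -0.0, 172.4]
contact_force: [-0.8, -0.2, -0.1]
gripper_width: 0.0003
gripper_force: 0.0
```

```bash
cat > px.py <<'E'
from h import *
p=np.load('st.npy');go(.5006,-.0688,.1065,172.3)
def inv(w): c,s=np.cos(p[2]),np.sin(p[2]);d=w[:2]-p[:2];return np.r_[c*d[0]+s*d[1],-s*d[0]+c*d[1]]
for n in("scene","side"):
    m=camera_model(n);i=capture(n).astype(int);R,G,B=i[...,0],i[...,1],i[...,2]
    c=proj(m,stn(p,[[.03,-.12,.085]]))[0];yy,xx=np.mgrid[:400,:640];near=(abs(xx-c[0])<35)&(abs(yy-c[1])<30)
    for k,M in(("green",(G-R>40)&(G-B>30)),("orange",(R-B>90)&(R-G>35)&(R>150))):
        M=M&near;print(n,k,M.sum(),inv(atz(m,[xx[M].mean(),yy[M].mean()],.088)).round(4) if M.sum() else "")
E
python3 px.py
```

```text
t 13.28 tcp [ 0.5007 -0.0691  0.1417] [180.   -0.  172.4] F [-0.8 -0.2 -0.1] w 0.0003 units [0.001 0.002 0.293] turn 0.0004
scene green 8 [ 0.0116 -0.1281]
scene orange 402 [ 0.0986 -0.1464]
side green 0 
side orange 1468 [ 0.0944 -0.1271]
```

Green moved from y = -0.1425 to -0.128, which is one click, and orange is at -0.113. One more identical stroke.

Emit:
drive_tool(
  increments=[
    [[-1,0,0,0.15,0],[-1,0,0,0.25,0],[-1,0,0,0.28,0],[-1,0,0,0.295,0],[-1,0,0,0.295,0]],
  ],
)

```text
time_s: 14.0
tcp_pos: [0.5006, -0.0686, 0.1065]
eef_rot: [-180.0, -0.1, 172.5]
contact_force: [-3.4, -0.2, 4.4]
gripper_width: 0.0007
gripper_force: 2.5
```

Emit:
drive_tool(
  increments=[
    [[-1,0,0,0.005,0],[-1,0,0.03,0.005,0],[-1,0,0.06,0.005,0],[-1,0,0.09,0.005,0],[-1,0,0.1,0.005,0]],
  ],
)

```text
time_s: 14.62
tcp_pos: [0.5025, -0.0565, 0.1062]
eef_rot: [180.0, 0.0, 172.5]
contact_force: [-3.4, -0.8, 4.8]
gripper_width: 0.0003
gripper_force: 2.5
```

Emit:
drive_tool(
  increments=[
    [[-1,0,0.005,0,0],[-1,0,0,-0.1,0],[-1,0,0,-0.4,0],[-1,0,0,-0.9,0],[-1,0,0,-0.9,0]],
  ],
)

```text
time_s: 15.25
tcp_pos: [0.5058, -0.0564, 0.2195]
eef_rot: [179.8, 0.6, 172.5]
contact_force: [0.7, 0.0, -1.1]
gripper_width: -0.0
gripper_force: 0.0
```

```bash
python3 px.py; python3 - <<'E'
from h import *
f=lambda i,x,y:cv2.resize(i[y:y+75,x:x+100],(400,300),interpolation=cv2.INTER_CUBIC)
a=capture('scene');b=capture('side')
cv2.imwrite('pics/m3.png',np.vstack([np.hstack([f(a,265,160),f(b,275,165)]),np.hstack([f(a,290,130),f(b,255,190)])])[:,:,::-1])
E
```

```text
t 15.25 tcp [ 0.5058 -0.0564  0.2195] [179.8   0.6 172.5] F [ 0.7  0.  -1.1] w -0.0 units [ 0.038 -0.111  0.941] turn 0.0007
scene green 10 [ 0.011  -0.1144]
scene orange 600 [ 0.0339 -0.1359]
side green 17 [ 0.0124 -0.1129]
side orange 1596 [ 0.0805 -0.1375]
```

View pics/m3.png

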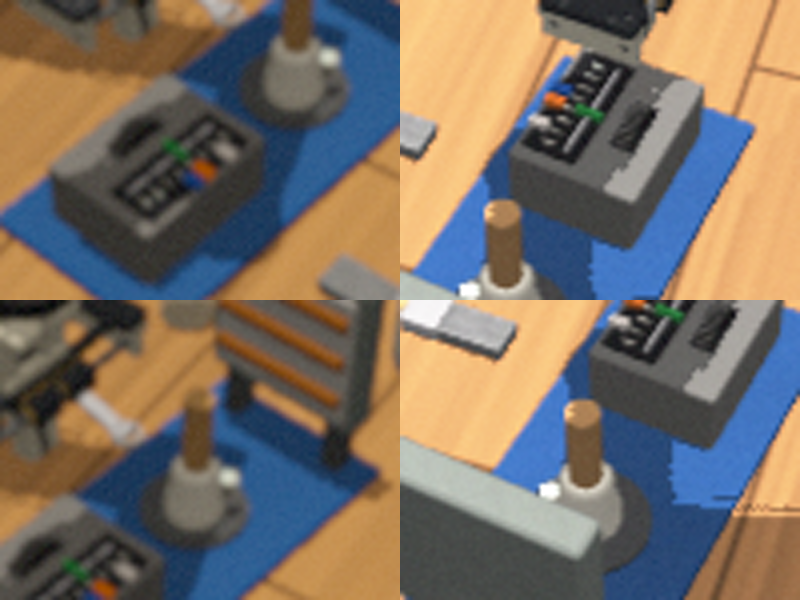

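The pointer, (175,150) in the scene tile, is level with the orange rider (205,168): measured y is -0.114 against -0.113. The foot stands upright on the pad. I'll let it settle, then hand in.

Emit:
drive_tool(
  increments=[
    [[-1,0,0,0,0],[-1,0,0,0,0],[-1,0,0,0,0],[-1,0,0,0,0],[-1,0,0,0,0]],
  ],
)

```text
time_s: 16.08
tcp_pos: [0.5026, -0.0567, 0.2136]
eef_rot: [-180.0, -0.0, 172.5]
contact_force: [-0.1, -0.1, -0.9]
gripper_width: 0.0002
gripper_force: 0.0
```

```bash
python3 -c "
from plant import job;print(job.close_job())"
```

```text
the job is handed in; nothing more can be done
None
```

The fork foot stands upright and released on the pad, the pointer is beside the orange rider after two clicks (within about 1 mm in the last pictures), and the job was handed in at about 16 s; no verdict came back.

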